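# Turn the sachet tray round in its bay

### The arm

A 6-joint arm with a two-finger parallel gripper is mounted at the origin on a cart in front of the work surface, level with it; the furniture and walls round the work are solid. World frame = base frame: x ahead of the robot, y to its left, z up, the work surface at z = 0. Lengths are in m, angles in rad, forces in N, time in s.
With the tool pointing down it reaches from about 0.375 to 0.9 m from the base axis. Payload 3.1 kg.
Tool frame: the origin (TCP) lies at the centre of the arm's flange, where the gripper is bolted on; the fingertips stand 182 mm ahead of it and the grasp point (between the pads) lies 164 mm ahead of it; z points along the fingers, y is the line along which they close (so a half turn about z gives the same grasp; the last joint's range is limited). The gripper opens to 87 mm and grips with 3 to 60 N. Pads are 19 mm wide; open, the fingers measure 117 mm over their backs; the gripper's body (75 mm by 190 mm) begins 51 mm behind the grasp point.
Start: joints at [1.093, 0.527, 1.433, -0, 1.181, -0.178], TCP at [0.184, 0.597, 0.405] pointing down, gripper open.
Joint ranges: [-3.08, 3.08], [-0.75, 2.2], [0.22, 2.44], [-1.43, 4.57], [0, 2.65], [-2.85, 2.85]. Speed limits (rad/s): [2.79, 2.79, 3.14, 3.14, 3.14, 3.14].

### API

Orientations are given as a unit quaternion [x, y, z, w].
In Python, from rig import * gives the robot as it stands.
- The arm moves only by the tool move_arm, never from a script. Its argument "commands" is a list that holds one entry, the list of rows, each a list of 6 numbers: the shift along the tool's x, y, z in units of 40 mm (1.0 is 40 mm), then the turn, a rotation vector about the tool's x, y, z in rad. A call has 1 to 12 rows; each row is the pose to reach, as a shift and turn from the pose commanded when the call began, along the tool's axes at that moment; what a row does not reach only later rows make up. A row lasts 1/8 s, in which the tool goes at most 62.5 mm and 10.7 degrees, less where a joint would pass 70% of its speed; a pose out of reach is approached as far as the arm can. A call with a gripper value outside its range is refused whole. "claw" is the closure, from -1 (fully open) to 1 (shut), so that 0 is half open, set as the call begins (left out, the last holds). The fingers move at their own pace and stop on an object; "squeeze" is the grip in N (left out, the last holds). Time passes only in rows, so rows that repeat a pose let the fingers close. It gives the time, the measured TCP pose, the force, the opening and the grip force at its end, in the units of the state.
- get_obs(): the state, without advancing time (a new reading comes with each control period).
- camera(name): name is "side" or "top"; returns a dict with "pixels" (480x640x3 uint8, blue, green, red), "range_z" (480x640 float32, m along the optical axis (not along the pixel's ray), 0 where there is no reading), "camera_matrix" (3x3 intrinsics, pixels), "extrinsics" (4x4, takes a point from world to camera coordinates). Camera axes: x right, y up, looking along -z (the intrinsics and any distortion apply to the point x, -y, -z); pixel columns grow to the right and rows downward; lengths in m; the calibration is good to about 2 mm. A picture is of the moment at which its call begins.
- hand_in(): hands the job in; it is judged then, once.
The state is a dict: "time": time; "q": joint angles; "joint_velocities": joint speeds; "joint_torque": joint torques, N m; "position": TCP position; "tool_rot": TCP orientation; "ft_force": force on the tool from outside, world axes, zero at the start; "moment": the same for the moment, N m; "grip_width": finger opening in m; "grip_force": force on a finger pad.
Only numpy, scipy, OpenCV 4.12 (cv2) and the standard library are available. Lean on these libraries where they do the work, as an engineer would, in place of code of your own. Each camera call takes 0.05 s, during which the arm holds its last target. There are 200 camera calls.

### The job

The wooden sachet tray under the low counter riser has been put in back to front, so it sticks out. Draw it right out, turn it round and slide it back into the same bay until it is fully home against the back, with its pull facing out. Keep the tray the right way up, and leave everything else where it stands.

Things in the scene. Friction and masses are not known exactly. Their poses are not given: they have to be found in the camera images.
- riser: Low dark-wood shelf fixed on the counter (place varies), 146 mm deep (x), 200 wide (y), 66 high. Origin: centre of its underside, z up; its open front (-x side) faces roughly to the robot. Two partitions make three bays. Middle bay: 76 mm wide, 54 high, 126 deep, from the front edge (x = -73 mm) to the back board (x = +53 mm); the counter is its floor. A jar and a shaker stand on top.
- bay_mouth (a point): Centre of the middle bay's mouth: in the plane of the riser's front edge, 27 mm above the counter. Axes as the riser's: +x points straight into the bay.
- tray_center (a point): Centre of the loose light-wood tray (about 0.2 kg), 20 mm above its underside. Open box 120 mm long (x), 60 wide (y), 40 high, walls 5; sachets fixed inside. Its front (-x) end has the pull, the +x end is plain. It starts in the middle bay back to front: pull inside, plain end sticking out 35 to 60 mm; the pull against the back board keeps it from going home.
- tray_pull (a point): Grip point of the tray's wooden pull: a bar 16 mm wide and high with an end knob 24 mm wide, 20 mm high, sticking 40 mm out from the middle of the tray's front (-x) end. The point is 85 mm from the tray's centre along the tray's -x (25 mm out from the front end), 24 mm above its underside. Axes as the tray's.
- jam_jar: Jam jar, 65 mm across, 97 mm high, loose on the riser's top; origin at the centre of its underside. Bystander.
- salt: Salt shaker, 44 mm across, 90 mm high, loose on the riser's top; origin at the centre of its underside. Bystander.
- bell: Service bell, 80 mm across, 58 mm high, loose on the counter beside the riser's -y side; origin at the centre of its underside. Bystander.
- till: Cash register, fixed, to the left of the riser: 0.41 m wide (y -0.10 to 0.32 m in the robot frame), 0.41 m deep (x 0.52 to 0.93 m), the base 0.11 m high, the body 0.30 m, its display to about 0.40 m. Keep the arm clear of it.
- cup: Espresso cup with a handle, 60 x 87 x 56 mm, loose on the counter in front of the till; origin at its underside. Bystander.
- tray: The same sachet tray; origin at the centre of the underside of its box, axes as at its centre.

How it is judged:
On the way:
1. the tray, pull and all, is drawn clear out of the bay (x of tray_center in the frame of riser below -0.133 m and x of tray_pull in the frame of riser below -0.088 m), for 0.1 s.
At the end, for the whole second after the job is handed in: The tray stands flat on the counter in the middle bay, within 13 mm of touching the back board, its pull pointing out of the mouth, at rest (x of tray_center in the frame of riser between -0.02 and 0 m and x of tray_pull in the frame of riser below -0.08 m and y of tray_center in the frame of riser between -0.02 and 0.02 m and height (world z) of tray_center below 0.026 m and angle between tray_center's own z axis and vertical below 0.1 rad and linear speed of tray below 0.02 m/s).
It fails at once if the tray is tipped by more than about 35 degrees (angle between tray_center's own z axis and vertical above 0.6 rad).
It fails at once if the jam jar is moved by more than 30 mm (distance of jam_jar from where it was at the start of the episode above 0.03 m).
It fails at once if the salt shaker is moved by more than 30 mm (distance of salt from where it was at the start of the episode above 0.03 m).
It fails at once if the service bell is moved by more than 30 mm (distance of bell from where it was at the start of the episode above 0.03 m).
It fails at once if the espresso cup is moved by more than 30 mm (distance of cup from where it was at the start of the episode above 0.03 m).
It also fails if it takes over 72 s, if anything falls off the work surface, if the arm or the gripper's body presses on something with over 40 N, if the wrist force passes 120 N, or if a joint passes its speed limit or range.

## Working session

There is one attempt and no reset: what is moved stays moved. The work goes in short steps, Python scripts to look and compute and a tool call to move; the robot and the scene stay as the last step left them, time stands still between calls to the robot, and variables do not carry over. Pictures are saved under pics/ and viewed, at most 10 in all, crops included, and the job is handed in when it is done.

Besides the shell and the picture viewer there is one more tool, called after ">>>" as name(argument=value, ...), one argument or row to a line, values as JSON. move_arm: Moves the arm, as the interface text tells. Its arguments: {"type":"object","properties":{"commands":{"type":"array","items":{"type":"array","items":{"type":"array","items":{"type":"number"}}}},"claw":{"type":"number"},"squeeze":{"type":"number"}},"required":["commands"]}

```bash
mkdir -p pics; ls; cat > h.py <<'E'
from rig import *
import numpy as np, cv2
from scipy.spatial.transform import Rotation as R
def pts(c):
    K=c["camera_matrix"];E=np.array(c["extrinsics"]);z=c["range_z"]
    v,u=np.mgrid[0:480,0:640]
    p=np.stack([(u-K[0][2])/K[0][0]*z,-(v-K[1][2])/K[1][1]*z,-z],-1)
    return (p-E[:3,3])@E[:3,:3]
E
python3 - <<'E'
from h import *
for n in("side","top"):
    c=camera(n);cv2.imwrite(f"pics/{n}0.png",c["pixels"]);np.savez(f"{n}0.npz",**c)
    E=np.array(c["extrinsics"]);print(n,-E[:3,:3].T@E[:3,3],(c["range_z"]>0).mean(),c["camera_matrix"])
print(get_obs())
E
```

```text
pics
side [ 0.17451318 -1.09526559  0.48400912] 0.7584700520833333 [[598.44655556   0.         322.62425368]
 [  0.         598.44655556 237.61154349]
 [  0.           0.           1.        ]]
top [ 0.3888563  -0.17085127  0.97461393] 0.9959635416666667 [[491.90447731   0.         314.52905469]
 [  0.         491.90447731 242.29629842]
 [  0.           0.           1.        ]]
{'time': 0.1, 'q': array([ 1.09350166e+00,  5.28340186e-01,  1.43377226e+00,  1.30216785e-06,
        1.18139722e+00, -1.78501604e-01]), 'joint_velocities': array([-0.00152774, -0.001491  , -0.00209134, -0.00043497, -0.001312  ,
        0.00077262]), 'joint_torque': array([-1.08322936e-03, -4.40989494e+01, -1.77149642e+01,  6.34173467e-02,
        5.34035743e-02, -5.50318737e-05]), 'position': array([0.18380631, 0.5970345 , 0.40389004]), 'tool_rot': array([ 1.48841587e-01,  9.88860588e-01, -9.07245100e-04, -3.09260894e-04]), 'ft_force': array([ 0.08575625, -0.1688017 ,  0.80727387]), 'moment': array([-0.06013914, -0.05398657,  0.03172115]), 'grip_force': 0.0, 'grip_width': 0.08704594414139248}
```

View pics/top0.png

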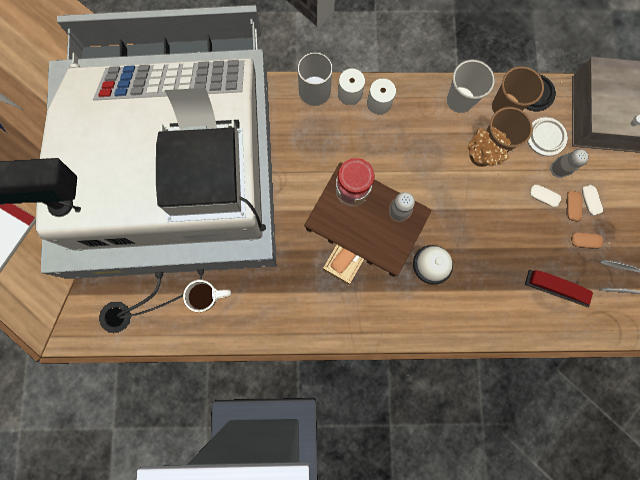

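View pics/side0.png

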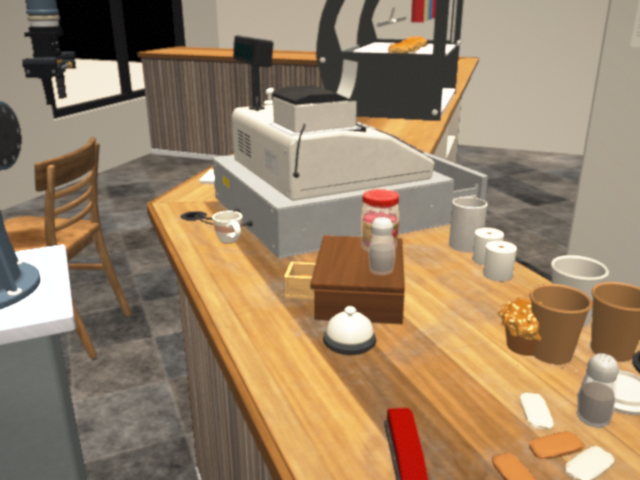

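The top view shows the riser around (368,218), the tray's plain end at (343,262), the bell at (433,263) and the cup at (202,296). Next I'll measure them from the depth image.

```bash
cat >> h.py <<'E'
def rect(P,m,zlo,zhi,box):
    x0,x1,y0,y1=box
    k=m&(P[...,2]>zlo)&(P[...,2]<zhi)&(P[...,0]>x0)&(P[...,0]<x1)&(P[...,1]>y0)&(P[...,1]<y1)
    n,l,s,_=cv2.connectedComponentsWithStats(k.astype(np.uint8));i=1+np.argmax(s[1:,4]);q=P[l==i]
    (c,wh,a)=cv2.minAreaRect((q[:,:2]*1000).astype(np.float32));b=cv2.boxPoints((c,wh,a))
    return len(q),np.round(c,1),np.round(wh,1),a,np.round(b,0).tolist(),np.median(q[:,2])
E
python3 - <<'E'
from h import *
c=dict(np.load("top0.npz"));P=pts(c);A=P[...,2]>-1
for n,zl,zh,b in[("riser",.055,.075,(.3,.6,-.45,-.1)),("tray",.03,.05,(.25,.5,-.3,-.12)),("bell",.01,.08,(.25,.5,-.5,-.33)),("cup",.02,.08,(.2,.4,-.1,.2)),("jar",.12,.2,(.3,.6,-.4,-.15)),("alltray",.008,.05,(.25,.42,-.3,-.12))]:
    print(n,*rect(P,A,zl,zh,b))
print(np.median(P[300:330,300:400,2]))
# tray edge points finer
k=(P[...,2]>.03)&(P[...,2]<.05)&(P[...,0]>.25)&(P[...,0]<.5)&(P[...,1]>-.33)&(P[...,1]<-.1)
v,u=np.where(k);print(u.min(),u.max(),v.min(),v.max())
E
```

```text
riser 3762 [ 547.  -275.5] [232.2 105.9] 89.98961639404297 [[494.0, -392.0], [600.0, -392.0], [600.0, -159.0], [494.0, -159.0]] 0.06620106585378427
tray 70 [ 491.4 -233.9] [37.8 15.6] 87.88880157470703 [[483.0, -252.0], [498.0, -253.0], [500.0, -215.0], [484.0, -215.0]] 0.039706754700011976
bell 201 [ 491.3 -414.9] [55.1 16.9] 89.89373779296875 [[483.0, -442.0], [500.0, -442.0], [500.0, -387.0], [483.0, -387.0]] 0.030187551164935312Traceback (most recent call last):
  File "<stdin>", line 4, in <module>
  File "h.py", line 12, in rect
    n,l,s,_=cv2.connectedComponentsWithStats(k.astype(np.uint8));i=1+np.argmax(s[1:,4]);q=P[l==i]
                                                                     ~~~~~~~~~^^^^^^^^^
    return _wrapfunc(a, 'argmax', axis=axis, out=out, **kwds)
    return bound(*args, **kwds)
ValueError: attempt to get argmax of an empty sequence
```

```bash
python3 - <<'E'
from h import *
c=dict(np.load("top0.npz"));P=pts(c);A=P[...,2]>-1
for n,zl,zh,b in[("riser",.06,.073,(.3,.8,-.5,-.1)),("bell",.004,.08,(.3,.6,-.52,-.36)),("cup",.006,.08,(.3,.55,-.05,.25)),("jar",.12,.2,(.3,.8,-.4,-.1)),("salt",.1,.2,(.3,.8,-.45,-.31)),("tray",.008,.05,(.3,.55,-.33,-.12)),("traytop",.034,.048,(.3,.55,-.33,-.12))]:
    try: print(n,*rect(P,A,zl,zh,b))
    except Exception as e: print(n,e)
c=c["pixels"][180:300,290:460];cv2.imwrite("pics/crop.png",cv2.resize(c,None,fx=4.5,fy=4.5,interpolation=cv2.INTER_CUBIC))
E
```

```text
riser 6182 [ 604.8 -280.8] [200.2 146.5] 60.41012191772461 [[492.0, -332.0], [619.0, -404.0], [718.0, -230.0], [590.0, -158.0]] 0.06622699430880515
bell 1233 [ 521.1 -413. ] [77.4 78.2] 24.97223472595215 [[470.0, -394.0], [503.0, -465.0], [573.0, -432.0], [540.0, -361.0]] 0.03477272954679881
cup 2220 [472.4  98.1] [ 84.  299.6] 2.5752577781677246 [[424.0, 246.0], [437.0, -53.0], [521.0, -50.0], [508.0, 250.0]] 0.035195296177165436
jar 1234 [ 656.4 -250.1] [61.9 63.1] 89.58528900146484 [[625.0, -281.0], [688.0, -281.0], [688.0, -219.0], [625.0, -219.0]] 0.16255203185721145
salt 512 [ 611.2 -335.7] [38.9 36.2] 24.083555221557617 [[586.0, -327.0], [601.0, -360.0], [636.0, -344.0], [622.0, -311.0]] 0.14619073975782182
tray 670 [ 523.1 -234. ] [60.  60.1] 58.645084381103516 [[482.0, -244.0], [533.0, -275.0], [564.0, -224.0], [513.0, -193.0]] 0.022427178693305926
traytop 217 [ 521.1 -232.8] [60.  54.9] 58.645084381103516 [[482.0, -244.0], [529.0, -273.0], [560.0, -221.0], [513.0, -193.0]] 0.0400329261366345
```

View pics/crop.png

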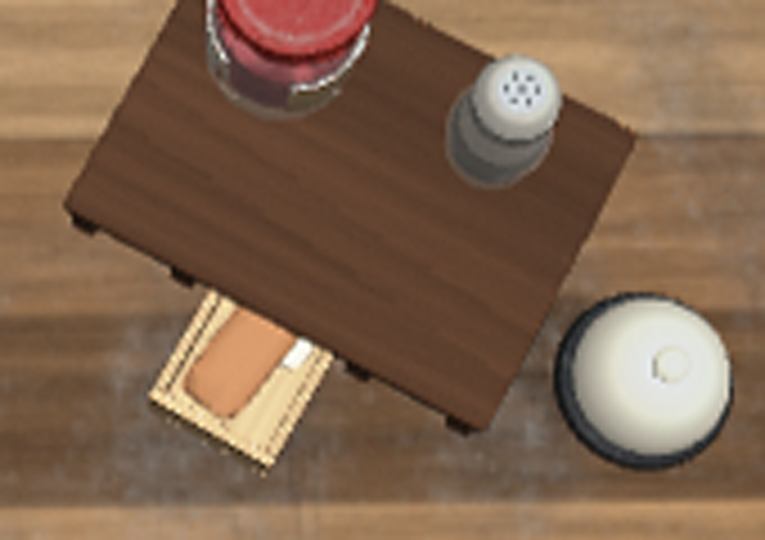

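```bash
cat >> h.py <<'E'
O=np.array([.6048,-.2808]);YAW=np.radians(-29.6);ex=np.array([np.cos(YAW),np.sin(YAW)]);ey=np.array([-ex[1],ex[0]])
def rows(targets,start=None):
    """targets: (x,y,z_grasp,psi deg) world -> rows; psi = yaw of tool y, z of the grasp point"""
    o=get_obs();p=np.array(o["position"]);r=R.from_quat(o["tool_rot"]);y=r.apply([0,1,0]);psi=np.degrees(np.arctan2(y[1],y[0]))
    print("t",round(o["time"],2),"grasp",np.round(p+.164*r.apply([0,0,1]),4),"psi",round(psi,2),"tilt",np.round(np.degrees(np.arccos(-r.as_matrix()[2,2])),2),"w",round(o["grip_width"],4),"F",np.round(o["ft_force"],1))
    for x,yy,z,ps in targets:
        down=R.from_matrix(np.array([[-np.sin(np.radians(ps)),np.cos(np.radians(ps)),0],[np.cos(np.radians(ps)),np.sin(np.radians(ps)),0],[0,0,-1]]).T)
        D=R.from_matrix(np.c_[[-np.sin(np.radians(ps)),np.cos(np.radians(ps)),0],[np.cos(np.radians(ps)),np.sin(np.radians(ps)),0],[0,0,-1]])
        d=r.inv().apply(np.array([x,yy,z+.164])-p)/.04
        print(np.round(d,2).tolist(),np.round((r.inv()*D).as_rotvec(),3).tolist())
def rw(a,b): return O+a*ex+b*ey
E
sed -i '/^        down=/d' h.py
python3 - <<'E'
from h import *
c=dict(np.load("top0.npz"));P=pts(c)
q=P[270:320,180:235].reshape(-1,3);q=q[(q[:,2]>.03)&(q[:,2]<.065)&(q[:,0]<.5)];print("cup",q.min(0),q.max(0))
for u in(150,340,430):
    col=P[:,u];k=np.where(np.abs(col[:,2])<.01)[0];print("edge",u,col[k.max()])
# tray in riser frame, till nearest
for b in [(482,-244),(513,-193)]:
    d=np.array(b)/1000-O;print("tray corner in riser",d@ex,d@ey)
t=P[(P[...,2]>.07)&(P[...,0]>.3)&(P[...,0]<1)&(P[...,1]>-.2)&(P[...,1]<.3)];print("till ymin",t[t[:,1]<0].min(0),t.min(0))
g=rw(-.073-.030,.003);print("grasp",g)
rows([(.385,.2,.24,72),(.42,-.2,.2,60.4),(*g,.11,60.4)])
E
```

```text
cup [ 0.43467719 -0.01752389  0.03004003] [0.49883747 0.06866205 0.06014736]
edge 150 [0.13168276 0.13266999 0.00049607]
edge 340 [ 0.34058129 -0.22418836 -0.0005125 ]
edge 430 [ 0.33910155 -0.39847689 -0.00116208]
tray corner in riser -0.12495103803354062 -0.028658647810751517
tray corner in riser -0.12318773041467457 0.030997791458125812
till ymin [ 0.3888563  -0.19937579  0.07001184] [ 0.3888563  -0.19937579  0.07001184]
grasp [ 0.51672385 -0.2273155 ]
t 0.1 grasp [0.1837 0.5968 0.2399] psi 72.88 tilt 0.11 w 0.087 F [ 0.1 -0.2  0.8]
[-7.73, -8.01, 0.01] [-0.002, -0.0, 0.015]
[-11.51, -17.3, 1.03] [-0.002, -0.0, 0.218]
[-14.02, -17.24, 3.27] [-0.002, -0.0, 0.218]
```

>>> move_arm(
  commands=[
    [[-7.73,-8,0,0,0,0.015],[-7.73,-8,0,0,0,0.015],[-7.73,-8,0,0,0,0.015],[-7.73,-8,0,0,0,0.015],[-7.73,-8,0,0,0,0.015],[-7.73,-8,0,0,0,0.015],[-7.73,-8,0,0,0,0.015],[-7.73,-8,0,0,0,0.015],[-7.73,-8,0,0,0,0.015]],
  ],
  claw=-1,
)

```text
time: 1.23
position: [0.3852, 0.2002, 0.4045]
tool_rot: [0.157, 0.988, 0.0, -0.001]
ft_force: [0.0, 0.5, 0.3]
grip_width: 0.0866
grip_force: 0.0
```

```bash
python3 - <<'E'
from h import *
g=rw(-.103,.003);rows([(.42,-.2,.2,60.4),(*g,.11,60.4),(*g,.028,60.4)])
E
```

```text
t 1.23 grasp [0.385  0.2003 0.2405] psi 71.91 tilt 0.06 w 0.0866 F [0.  0.5 0.3]
[-3.94, -9.24, 1.01] [-0.0, -0.001, 0.201]
[-6.45, -9.14, 3.26] [-0.0, -0.001, 0.201]
[-6.45, -9.14, 5.31] [-0.0, -0.001, 0.201]
```

>>> move_arm(
  commands=[
    [[-3.94,-9.24,1,0,0,0.2],[-3.94,-9.24,1,0,0,0.2],[-3.94,-9.24,1,0,0,0.2],[-3.94,-9.24,1,0,0,0.2],[-3.94,-9.24,1,0,0,0.2],[-3.94,-9.24,1,0,0,0.2],[-3.94,-9.24,1,0,0,0.2],[-6.45,-9.14,3.26,0,0,0.2],[-6.45,-9.14,3.26,0,0,0.2],[-6.45,-9.14,3.26,0,0,0.2],[-6.45,-9.14,3.26,0,0,0.2]],
  ],
)

```text
time: 2.6
position: [0.5181, -0.2249, 0.2736]
tool_rot: [0.253, 0.968, 0.001, -0.001]
ft_force: [-0.9, 0.1, -0.5]
grip_width: 0.087
grip_force: 0.0
```

```bash
python3 - <<'E'
from h import *
g=rw(-.103,.002);rows([(*g,.06,60.4),(*g,.028,60.4)])
c=camera("top");cv2.imwrite("pics/a.png",cv2.resize(c["pixels"][160:320,260:470],None,fx=3,fy=3))
E
```

```text
t 2.6 grasp [ 0.5178 -0.2246  0.1096] psi 60.74 tilt 0.17 w 0.087 F [-0.9  0.1 -0.5]
[-0.0, -0.1, 1.24] [0.0, -0.003, 0.006]
[-0.0, -0.1, 2.04] [0.0, -0.003, 0.006]
```

View pics/a.png

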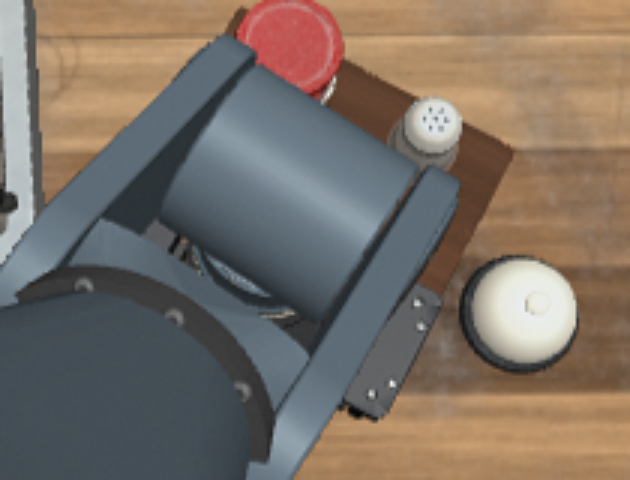

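The arm hides the grasp, but the gripper sits in front of the riser and the jar, salt and bell are untouched. I'll lower and grip.

>>> move_arm(
  commands=[
    [[0,-0.1,0.8,0,0,0],[0,-0.1,1.3,0,0,0],[0,-0.1,1.7,0,0,0],[0,-0.1,2,0,0,0],[0,-0.1,2,0,0,0],[0,-0.1,2,0,0,0]],
  ],
)

```text
time: 3.4
position: [0.516, -0.2305, 0.1949]
tool_rot: [0.254, 0.967, -0.0, 0.0]
ft_force: [0.3, -0.8, 0.2]
grip_width: 0.0869
grip_force: 0.0
```

>>> move_arm(
  commands=[
    [[0,0,0,0,0,0],[0,0,0,0,0,0],[0,0,0,0,0,0],[0,0,0,0,0,0],[0,0,0,0,0,0],[0,0,0,0,0,0],[0,0,0,0,0,0],[0,0,0,0,0,0]],
  ],
  claw=1,
  squeeze=20,
)

```text
time: 4.4
position: [0.5158, -0.2304, 0.1945]
tool_rot: [0.254, 0.967, 0.0, 0.0]
ft_force: [-0.7, 1.0, 3.1]
grip_width: 0.06
grip_force: 19.9
```

```bash
python3 - <<'E'
from h import *
rows([(*rw(-.103-.129,.0),.030,60.4),(.437-.04*ex[0],-.205-.04*ex[1],.030,60.4)])
E
```

```text
t 4.4 grasp [ 0.5159 -0.2304  0.0305] psi 60.56 tilt 0.0 w 0.06 F [-0.7  1.   3.1]
[3.24, 0.01, 0.01] [0.0, 0.0, 0.003]
[3.03, -0.41, 0.01] [0.0, 0.0, 0.003]
```

Gripped at 60 mm, the tray's width. Now I'll draw it out.

>>> move_arm(
  commands=[
    [[0.3,0,0,0,0,0],[0.65,0,0,0,0,0],[1,0,0,0,0,0],[1.35,0,0,0,0,0],[1.7,0,0,0,0,0],[2.05,0,0,0,0,0],[2.4,0,0,0,0,0],[2.75,0,0,0,0,0],[3.1,0,0,0,0,0],[3.25,0,0,0,0,0],[3.25,-0.4,0,0,0,0],[3.25,-0.4,0,0,0,0]],
  ],
)

```text
time: 5.9
position: [0.3932, -0.18, 0.1944]
tool_rot: [0.254, 0.967, 0.001, -0.002]
ft_force: [-3.0, -2.3, 5.4]
grip_width: 0.0596
grip_force: 19.9
```

```bash
python3 - <<'E'
from h import *
o=get_obs();rows([])
for n in("top","side"):
    c=camera(n);cv2.imwrite(f"pics/b{n}.png",c["pixels"])
a=cv2.imread("pics/btop.png")[180:340,270:470];b=cv2.imread("pics/bside.png")[200:360,200:400]
cv2.imwrite("pics/b.png",cv2.resize(np.hstack([a,b]),(800,320)))
# rotation: tray centre fixed; grip goes round via -y side
C=np.array([.437,-.205])
p=o["position"];print("centre", np.array(p[:2])+.04*ex)
C=np.array(p[:2])+.04*ex
for s in(1,-1):
    rows([(*(C-.04*np.array([np.cos(YAW+s*np.radians(t)),np.sin(YAW+s*np.radians(t))])),.032,60.56+s*t) for t in range(10,91,10)])
E
```

```text
t 5.9 grasp [ 0.3926 -0.1796  0.0304] psi 60.59 tilt 0.26 w 0.0596 F [-3.  -2.3  5.4]
centre [ 0.42798291 -0.19975256]
t 6.0 grasp [ 0.3926 -0.1796  0.0304] psi 60.59 tilt 0.26 w 0.0601 F [-4.3 -2.4  6. ]
[-0.01, -0.18, -0.04] [0.0, -0.004, -0.174]
[-0.06, -0.34, -0.04] [0.001, -0.004, -0.349]
[-0.13, -0.5, -0.04] [0.001, -0.004, -0.523]
[-0.23, -0.65, -0.04] [0.002, -0.004, -0.698]
[-0.35, -0.77, -0.04] [0.002, -0.004, -0.872]
[-0.5, -0.87, -0.04] [0.002, -0.004, -1.047]
[-0.65, -0.94, -0.04] [0.003, -0.004, -1.221]
[-0.82, -0.99, -0.04] [0.003, -0.004, -1.396]
[-1.0, -1.01, -0.04] [0.004, -0.003, -1.57]
t 6.0 grasp [ 0.3926 -0.1796  0.0304] psi 60.59 tilt 0.26 w 0.0601 F [-4.3 -2.4  6. ]
[-0.02, 0.17, -0.04] [-0.0, -0.004, 0.175]
[-0.06, 0.34, -0.04] [-0.001, -0.004, 0.35]
[-0.14, 0.5, -0.04] [-0.001, -0.004, 0.524]
[-0.24, 0.64, -0.04] [-0.001, -0.004, 0.699]
[-0.36, 0.76, -0.04] [-0.002, -0.004, 0.873]
[-0.5, 0.86, -0.04] [-0.002, -0.004, 1.048]
[-0.66, 0.94, -0.04] [-0.003, -0.004, 1.222]
[-0.83, 0.98, -0.04] [-0.003, -0.004, 1.397]
[-1.0, 0.99, -0.04] [-0.003, -0.004, 1.571]
```

View pics/b.png

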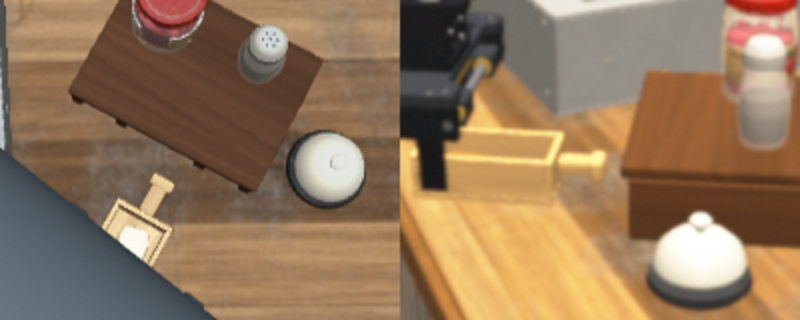

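The tray is fully out, with its pull pointing at the riser and clear of it. I'll turn it clockwise about its own centre, which is the direction joint 6 allows.

>>> move_arm(
  commands=[
    [[-0.02,0.17,-0.06,0,0,0.175],[-0.06,0.34,-0.06,0,0,0.35],[-0.14,0.5,-0.06,0,0,0.524],[-0.24,0.64,-0.06,0,0,0.7],[-0.36,0.76,-0.06,0,0,0.873],[-0.5,0.86,-0.06,0,0,1.048],[-0.66,0.94,-0.06,0,0,1.222],[-0.83,0.98,-0.06,0,0,1.397],[-1,1,-0.06,0,0,1.571],[-1,1,-0.06,0,0,1.571]],
  ],
)

```text
time: 7.25
position: [0.4486, -0.1648, 0.196]
tool_rot: [0.863, 0.505, -0.001, -0.002]
ft_force: [0.4, -0.1, -2.6]
grip_width: 0.06
grip_force: 19.9
```

```bash
python3 - <<'E'
from h import *
o=get_obs();print(o["q"])
C=np.array([.428,-.1998]);s=-1
rows([(*(C-.04*np.array([np.cos(YAW+s*np.radians(t)),np.sin(YAW+s*np.radians(t))])),.033,60.4+s*t) for t in range(100,181,10)])
E
```

```text
[-5.86401298e-01  7.12472454e-01  1.94616070e+00 -1.87919079e-04
  4.86431272e-01 -7.47949040e-02]
t 7.25 grasp [ 0.4481 -0.1645  0.032 ] psi -29.3 tilt 0.2 w 0.06 F [ 0.4 -0.1 -2.6]
[-0.03, 0.16, -0.03] [-0.003, 0.0, 0.18]
[-0.08, 0.33, -0.03] [-0.003, 0.0, 0.354]
[-0.15, 0.48, -0.03] [-0.003, 0.001, 0.529]
[-0.25, 0.63, -0.03] [-0.003, 0.001, 0.703]
[-0.38, 0.75, -0.03] [-0.003, 0.001, 0.878]
[-0.52, 0.85, -0.03] [-0.003, 0.002, 1.052]
[-0.68, 0.92, -0.03] [-0.003, 0.002, 1.227]
[-0.85, 0.97, -0.03] [-0.003, 0.002, 1.401]
[-1.02, 0.98, -0.03] [-0.003, 0.003, 1.576]
```

>>> move_arm(
  commands=[
    [[-0.03,0.16,0,0,0,0.18],[-0.08,0.33,0,0,0,0.354],[-0.15,0.48,0,0,0,0.53],[-0.25,0.63,0,0,0,0.703],[-0.38,0.75,0,0,0,0.878],[-0.52,0.85,0,0,0,1.052],[-0.68,0.92,0,0,0,1.227],[-0.85,0.97,0,0,0,1.4],[-1.02,0.98,0,0,0,1.575],[-1.02,0.98,0.03,0,0,1.575],[-1.02,0.98,0.06,0,0,1.575]],
  ],
)

```text
time: 8.62
position: [0.4626, -0.2196, 0.1944]
tool_rot: [0.967, -0.254, -0.001, -0.0]
ft_force: [-3.5, 0.7, 10.1]
grip_width: 0.0601
grip_force: 19.9
```

>>> move_arm(
  commands=[
    [[0,0,0,0,0,0],[0,0,0,0,0,0],[0,0,0,0,0,0],[0,0,0,0,0,0],[0,0,0,0,0,0]],
  ],
  claw=-1,
)

```text
time: 9.25
position: [0.4633, -0.2201, 0.1943]
tool_rot: [0.967, -0.256, 0.0, -0.0]
ft_force: [0.6, 1.1, -0.4]
grip_width: 0.0865
grip_force: 0.0
```

```bash
python3 - <<'E'
from h import *
print(get_obs()["q"]);rows([(*(np.array([.428,-.1998])-.083*ex),.10,-119.6)])
E
```

```text
[-6.61529332e-01  7.32983150e-01  1.85885214e+00  2.90853122e-05
  5.49763085e-01  1.42724311e+00]
t 9.25 grasp [ 0.4633 -0.2201  0.0303] psi -119.68 tilt 0.0 w 0.0865 F [ 0.6  1.1 -0.4]
[-3.09, 0.0, -1.74] [-0.0, 0.0, -0.001]
```

>>> move_arm(
  commands=[
    [[0,0,-0.8,0,0,0],[0,0,-1.6,0,0,0],[0,0,-1.75,0,0,0],[-1,0,-1.75,0,0,0],[-2,0,-1.75,0,0,0],[-3.1,0,-1.75,0,0,0],[-3.1,0,-1.75,0,0,0],[-3.1,0,-1.75,0,0,0]],
  ],
)

```text
time: 10.25
position: [0.3563, -0.1593, 0.2641]
tool_rot: [0.967, -0.256, 0.001, 0.0]
ft_force: [0.6, 0.2, -0.3]
grip_width: 0.0874
grip_force: 0.0
```

```bash
python3 - <<'E'
from h import *
rows([])
c=camera("top");np.savez("top1.npz",**c);P=pts(c);a=c["pixels"][180:340,270:470]
b=camera("side")["pixels"][200:360,200:400]
cv2.imwrite("pics/c.png",cv2.resize(np.hstack([a,b]),(800,320)))
k=(P[...,2]>.006)&(P[...,2]<.05)&(P[...,0]>.3)&(P[...,0]<.51)&(P[...,1]>-.3)&(P[...,1]<-.1)
print(rect(P,k,.006,.05,(.3,.51,-.3,-.1)))
q=P[k];d=q[:,:2]-O;print(np.percentile(d@ex,[0,2,98,100]),np.percentile(d@ey,[0,2,98,100]))
E
```

```text
t 10.25 grasp [ 0.3564 -0.1594  0.1001] psi -119.7 tilt 0.09 w 0.0874 F [ 0.6  0.2 -0.3]
(1385, array([ 433.7, -202.9]), array([ 60. , 105.5]), 59.34450912475586, [[373.0, -202.0], [464.0, -256.0], [494.0, -204.0], [404.0, -150.0]], np.float64(0.020703297019002576))
[-0.24047622 -0.23314545 -0.13625705 -0.13347173] [-0.09103481 -0.04585358  0.01202559  0.01377411]
```

View pics/c.png

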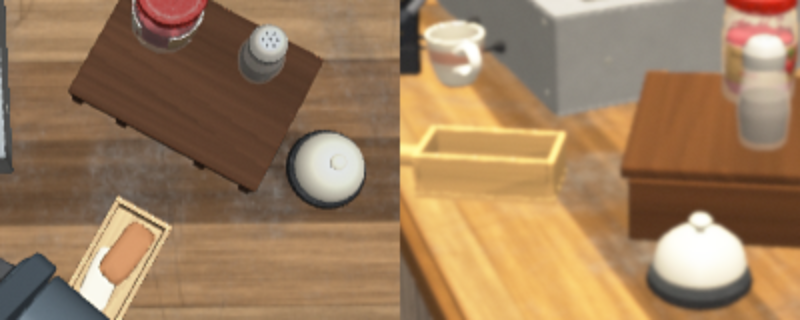

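The tray is turned round, with its plain end at about (0.479, -0.230) facing the riser and its pull under the gripper. I'll grip the pull.

>>> move_arm(
  commands=[
    [[0,0,0.8,0,0,0],[0,0,1.3,0,0,0],[0,0,1.7,0,0,0],[0,0,1.88,0,0,0],[0,0,1.88,0,0,0],[0,0,1.88,0,0,0]],
  ],
)

```text
time: 11.1
position: [0.3559, -0.1588, 0.1895]
tool_rot: [0.967, -0.256, 0.0, 0.0]
ft_force: [1.0, 0.6, 0.0]
grip_width: 0.0869
grip_force: 0.0
```

>>> move_arm(
  commands=[
    [[0,0,0,0,0,0],[0,0,0,0,0,0],[0,0,0,0,0,0],[0,0,0,0,0,0],[0,0,0,0,0,0],[0,0,0,0,0,0],[0,0,0,0,0,0],[0,0,0,0,0,0],[0,0,0,0,0,0],[0,0,0,0,0,0],[0,0,0,0,0,0],[0,0,0,0,0,0]],
  ],
  claw=1,
  squeeze=20,
)

```text
time: 12.6
position: [0.3555, -0.1586, 0.1891]
tool_rot: [0.967, -0.256, -0.0, -0.0]
ft_force: [-0.3, 0.8, -0.3]
grip_width: 0.0232
grip_force: 20.0
```

```bash
python3 - <<'E'
from h import *
rows([(*rw(-.073-.060-.083-.01,0),.026,-119.6),(*rw(-.073-.083+.0,0),.026,-119.6),(*rw(-.095,0),.026,-119.6)])
E
```

```text
t 12.6 grasp [ 0.3555 -0.1586  0.0251] psi -119.69 tilt 0.02 w 0.0232 F [-0.3  0.8 -0.3]
[1.28, -0.42, -0.02] [-0.0, 0.0, -0.002]
[3.03, -0.43, -0.02] [-0.0, 0.0, -0.002]
[4.55, -0.43, -0.02] [-0.0, 0.0, -0.002]
```

It closed on 23 mm, so the pads are on the knob rather than the bar. I'll regrip 7 mm closer to the box.

>>> move_arm(
  commands=[
    [[0,0,0,0,0,0],[0,0,0,0,0,0],[0.18,0,0,0,0,0],[0.18,0,0,0,0,0]],
  ],
  claw=-0.2,
)

```text
time: 13.1
position: [0.3627, -0.1629, 0.1892]
tool_rot: [0.967, -0.256, 0.001, 0.0]
ft_force: [-0.1, -0.2, 0.2]
grip_width: 0.0502
grip_force: 0.0
```

>>> move_arm(
  commands=[
    [[0,0,0,0,0,0],[0,0,0,0,0,0],[0,0,0,0,0,0],[0,0,0,0,0,0],[0,0,0,0,0,0],[0,0,0,0,0,0],[0,0,0,0,0,0],[0,0,0,0,0,0],[0,0,0,0,0,0]],
  ],
  claw=1,
  squeeze=30,
)

```text
time: 14.22
position: [0.3618, -0.1622, 0.1892]
tool_rot: [0.967, -0.256, -0.0, -0.0]
ft_force: [0.3, 0.6, -0.2]
grip_width: 0.0158
grip_force: 30.0
```

```bash
python3 - <<'E'
from h import *
rows([(*rw(-.073-.060-.076-.01,0),.026,-119.6),(*rw(-.012-.076,0),.026,-119.6)])
E
```

```text
t 14.22 grasp [ 0.3618 -0.1622  0.0252] psi -119.69 tilt 0.01 w 0.0158 F [ 0.3  0.6 -0.2]
[1.27, -0.42, -0.02] [-0.0, 0.0, -0.002]
[4.55, -0.43, -0.02] [-0.0, 0.0, -0.002]
```

Solid on the bar at 15.8 mm. Align first, then check before inserting.

>>> move_arm(
  commands=[
    [[0.1,-0.14,-0.02,0,0,0],[0.3,-0.28,-0.02,0,0,0],[0.6,-0.42,-0.02,0,0,0],[0.85,-0.42,-0.02,0,0,0],[1,-0.42,-0.02,0,0,0],[1,-0.42,-0.02,0,0,0]],
  ],
)

```text
time: 14.98
position: [0.4054, -0.1679, 0.1899]
tool_rot: [0.967, -0.256, 0.0, 0.0]
ft_force: [-0.6, 0.5, -2.7]
grip_width: 0.0156
grip_force: 30.0
```

```bash
python3 - <<'E'
from h import *
c=camera("top");P=pts(c)
d=P[...,:2]-O;a=d@ex;b=d@ey
k=(P[...,2]>.034)&(P[...,2]<.046)&(a<-.078)&(a>-.2)&(abs(b)<.06)
print(rect(P,k,.03,.05,(0,1,-1,1)));print(np.percentile(a[k],[1,99]))
for lo in(-.12,-.14,-.16):
    m=k&(a>lo)&(a<lo+.015);print(lo,b[m].min(),b[m].max(),m.sum())
rows([(*rw(-.012-.076,0),.026,-119.6)])
E
```

```text
(285, array([ 489.4, -216. ]), array([59.8, 77.8]), 60.27397918701172, [[441.0, -223.0], [508.0, -261.0], [538.0, -209.0], [470.0, -171.0]], np.float64(0.04003584387292555))
[-0.16966417 -0.09351954]
-0.12 -0.030584244056469978 0.029198551864116122 43
-0.14 -0.030116530327965206 0.028815284094595432 41
-0.16 -0.03050820062901754 0.02910464793046383 40
t 15.03 grasp [ 0.4049 -0.1675  0.0259] psi -119.7 tilt 0.01 w 0.0157 F [ 0.4  0.3 -2.2]
[3.54, -0.01, -0.0] [-0.0, 0.0, -0.002]
```

The tray is aligned, 0.7 mm off laterally and under 0.2° in yaw. I'll slide it in.

>>> move_arm(
  commands=[
    [[0.3,0,0,0,0,0],[0.6,0,0,0,0,0],[0.9,0,0,0,0,0],[1.2,0,0,0,0,0],[1.5,0,0,0,0,0],[1.8,0,0,0,0,0],[2.1,0,0,0,0,0],[2.4,0,0,0,0,0],[2.5,0,0,0,0,0],[2.5,0,0,0,0,0]],
  ],
)

```text
time: 16.27
position: [0.4919, -0.2171, 0.1899]
tool_rot: [0.967, -0.256, 0.0, 0.0]
ft_force: [0.8, -0.1, -2.2]
grip_width: 0.016
grip_force: 30.0
```

>>> move_arm(
  commands=[
    [[0.15,0,0,0,0,0],[0.3,0,0,0,0,0],[0.45,0,0,0,0,0],[0.6,0,0,0,0,0],[0.75,0,0,0,0,0],[0.9,0,0,0,0,0],[1,0,0,0,0,0],[1.04,0,0,0,0,0],[1.04,0,0,0,0,0]],
  ],
)

```text
time: 17.4
position: [0.528, -0.2376, 0.19]
tool_rot: [0.967, -0.256, 0.0, 0.0]
ft_force: [1.1, 0.6, -1.6]
grip_width: 0.0158
grip_force: 30.0
```

```bash
python3 - <<'E'
from h import *
rows([(*rw(-.088,0),.025,-119.6)])
E
```

```text
t 17.4 grasp [ 0.528  -0.2377  0.026 ] psi -119.69 tilt 0.01 w 0.0158 F [ 1.1  0.6 -1.6]
[0.0, -0.01, 0.02] [0.0, -0.0, -0.002]
```

>>> move_arm(
  commands=[
    [[0,0,0.03,0,0,0],[0,0,0.03,0,0,0],[0,0,0.03,0,0,0],[0,0,0.03,0,0,0]],
  ],
  claw=-0.2,
)

```text
time: 17.9
position: [0.528, -0.2376, 0.1889]
tool_rot: [0.967, -0.256, 0.0, 0.0]
ft_force: [-0.1, -0.1, -0.1]
grip_width: 0.047
grip_force: 0.0
```

>>> move_arm(
  commands=[
    [[0,0,-0.5,0,0,0],[0,0,-1.2,0,0,0],[0,0,-2,0,0,0],[-1.2,0,-2,0,0,0],[-2.2,0,-2,0,0,0],[-2.2,0,-2,0,0,0]],
  ],
)

```text
time: 18.65
position: [0.4486, -0.1918, 0.2687]
tool_rot: [0.967, -0.256, -0.003, -0.001]
ft_force: [0.1, -0.1, 0.3]
grip_width: 0.0518
grip_force: 0.0
```

```bash
python3 - <<'E'
from h import *
rows([])
c=camera("top");P=pts(c);s=camera("side")
cv2.imwrite("pics/d.png",cv2.resize(np.hstack([c["pixels"][160:320,270:470],s["pixels"][200:360,200:400]]),(800,320)))
d=P[...,:2]-O;a=d@ex;b=d@ey
k=(P[...,2]>.015)&(P[...,2]<.045)&(a<-.075)&(a>-.16)&(abs(b)<.03)
print(k.sum(),np.percentile(a[k],[0,2,98]),np.percentile(b[k],[2,98]),np.median(P[k][:,2]))
A=P[...,2]>-1
for n,zl,zh,bx in[("riser",.06,.073,(.3,.8,-.5,-.1)),("bell",.004,.08,(.3,.6,-.52,-.36)),("jar",.12,.2,(.6,.8,-.4,-.1)),("salt",.1,.2,(.57,.8,-.45,-.31))]: print(n,rect(P,A,zl,zh,bx)[1])
E
```

```text
t 18.65 grasp [ 0.4478 -0.1912  0.1047] psi -119.68 tilt 0.33 w 0.0518 F [ 0.1 -0.1  0.3]
16 [-0.07933599 -0.07921043 -0.07515994] [-0.00793262  0.00515597] 0.032048989717863005
riser [ 604.9 -281. ]
bell [ 520.1 -412.8]
jar [ 655.9 -251.4]
salt [ 611.  -335.8]
```

View pics/d.png

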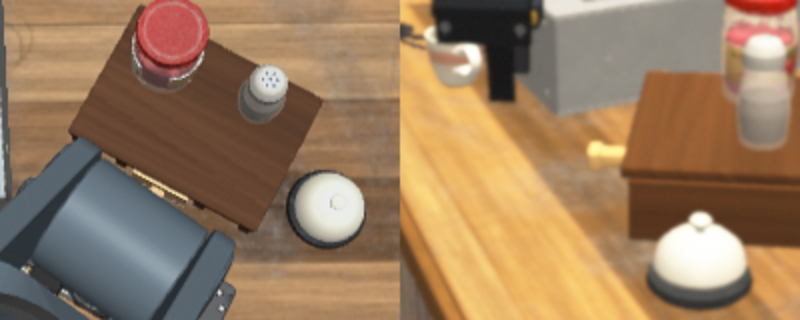

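The tray is in with its pull out and the bystanders haven't moved. I'll nudge the knob with closed fingers so it is fully home.

>>> move_arm(
  commands=[
    [[0,0,0.8,0,0,0],[0,0,1.5,0,0,0],[0,0,1.95,0,0,0],[0,0,1.95,0,0,0],[0,0,1.95,0,0,0],[0,0,1.95,0,0,0],[0,0,1.95,0,0,0],[0.5,0,1.95,0,0,0],[0.9,0,1.95,0,0,0],[1.2,0,1.95,0,0,0],[1.2,0,1.95,0,0,0]],
  ],
  claw=1,
)

```text
time: 20.12
position: [0.4938, -0.2182, 0.1911]
tool_rot: [0.967, -0.256, 0.001, 0.0]
ft_force: [0.5, 0.2, 0.2]
grip_width: 0.0002
grip_force: 0.0
```

>>> move_arm(
  commands=[
    [[0.05,0,0,0,0,0],[0.1,0,0,0,0,0],[0.15,0,0,0,0,0],[0.2,0,0,0,0,0],[0.24,0,0,0,0,0],[0.28,0,0,0,0,0],[0.3,0,0,0,0,0]],
  ],
)

```text
time: 21.0
position: [0.5032, -0.2235, 0.1906]
tool_rot: [0.967, -0.256, -0.001, -0.0]
ft_force: [-3.0, 2.3, 1.7]
grip_width: 0.0006
grip_force: 1.9
```

```bash
python3 - <<'E'
from h import *
rows([]);o=get_obs();print((o["position"][:2]-O)@ex,(o["position"][:2]-O)@ey)
E
```

```text
t 21.0 grasp [ 0.5028 -0.2233  0.0266] psi -119.68 tilt 0.13 w 0.0006 F [-3.   2.3  1.7]
-0.11670098212823576 -0.00033965974641671226
```

>>> move_arm(
  commands=[
    [[0.03,0,0,0,0,0],[0.06,0,0,0,0,0],[0.06,0,0,0,0,0]],
  ],
)

```text
time: 21.38
position: [0.5039, -0.2238, 0.1906]
tool_rot: [0.967, -0.256, -0.003, -0.001]
ft_force: [-7.2, 1.9, 4.5]
grip_width: 0.0006
grip_force: 3.6
```

The force is rising with almost no advance, so the tray is against the back board. Back off, check and hand in.

>>> move_arm(
  commands=[
    [[-0.5,0,0,0,0,0],[-1.5,0,0,0,0,0],[-1.5,0,-1,0,0,0],[-1.5,0,-2.2,0,0,0],[-1.5,0,-3.5,0,0,0],[-1.5,0,-3.5,0,0,0]],
  ],
)

```text
time: 22.12
position: [0.4555, -0.1964, 0.335]
tool_rot: [0.967, -0.256, 0.006, 0.002]
ft_force: [0.3, -0.6, 0.3]
grip_width: 0.0004
grip_force: 0.0
```

```bash
python3 - <<'E'
from h import *
c=camera("side");cv2.imwrite("pics/e.png",cv2.resize(c["pixels"][200:360,180:400],None,fx=3,fy=3))
P=pts(c);d=P[...,:2]-O;a=d@ex;b=d@ey
k=(P[...,2]>.016)&(P[...,2]<.045)&(a<-.08)&(a>-.2)&(abs(b)<.03)
print(k.sum(),np.percentile(a[k],[0,5,50,95]),np.percentile(b[k],[2,98]),P[k][:,2].max())
E
```

```text
177 [-0.10634545 -0.10467582 -0.09528526 -0.08276032] [-0.01476949  0.00652586] 0.03625240504782979
```

View pics/e.png

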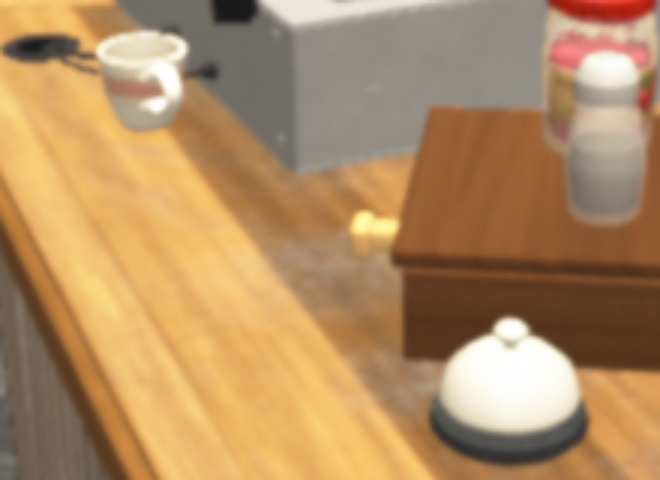

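The knob end sits at riser x = -0.106, so the tray centre is at about -0.006. Only the pull shows at (375,232), and the bystanders are in place.

```bash
python3 -c "
from rig import *
print(hand_in())"
```

```text
the job is handed in; nothing more can be done
None
```

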